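# Snap the raised cover home with the press tool

## Task

One of the two grey housings on the bench still has its round cover standing up out of the collar. Pull the rubber-footed press tool straight up out of its cup and, with its foot on the middle of that cover, press straight down past the snap until the cover is fully home in its collar, without hammering it and without touching the cover with the gripper. Finish still gripping the upright tool and still pressing firmly on the cover; do not let go, and leave the small parts lying about where they are.

Things in the scene. Friction and masses are not known exactly. Their poses are not given: they have to be found in the camera images.
- tool_cup: heavy dark steel cup, fixed to the bench: foot disc 76 mm across, tube 48 mm across, 75 mm tall, bore 28 mm wide open at the top. Origin at the centre of its underside, z up.
- press_tool: press tool, 138 mm long, 0.12 kg, upright in the cup. Along its z axis from the origin (centre of the foot's underside): black rubber foot 22 mm across (0 to 9 mm), steel shaft 12 mm (9 to 70), steel flange 36 mm (70 to 76), black round handle 26 mm (76 to 138, its top). The flange rests on the cup's rim, so the foot hangs 5 mm above the bench; raise it 70 mm to leave the cup.
- tool_foot (a point): centre of the underside of the press tool's rubber foot
- tool_grip (a point): middle of the press tool's handle, on its axis, 107 mm above the foot's underside; grip here from above. The flange 31 mm below can bear on the fingertips when pressing.
- open_housing: housing with the raised cover, fixed: grey block 84 x 84 x 28 mm, upon it a round aluminium collar 62 mm outside, 47 mm inside, whose rim is 44 mm above the bench. Origin at the centre of its underside, z up; short plug socket on its +x side. It can be at either end of the work area.
- done_housing: the other housing, of the same make, whose cover is already home (flush with the rim). Origin at the centre of its underside. Nothing to do here.
- cover_top (a point): centre of the top face of the raised round cover, aluminium, 43 mm across, flat on top, guided so that it can only slide straight up and down in the collar. z up.
- cover (a joint): how far the cover is pressed down, m: 0 as found (top 10.5 mm above the collar's rim), about 0.0103 snapped home (flush). Resistance rises to about 12 N at 2.5 mm, then drops; from about 6 mm the cover pulls itself in to 10.3 mm, away from the tool's foot, and stays. Pressed further it is stiff: about 10 N at 11 mm, 38 N at 12.3 mm.
- disc_a: steel disc 36 mm across, 14 mm tall, loose bystander
- disc_b: steel disc 32 mm across, 14 mm tall, loose bystander
- disc_c: steel disc 34 mm across, 12 mm tall, loose bystander
- brass_ring: brass ring 41 mm across, 10 mm tall, loose bystander
- loupe: black eye loupe 31 mm across, 31 mm tall, loose bystander
Things that resemble listed ones, but are neither listed nor needed, are in the scene too. Of the things that look like the press_tool, the larger one is meant.

How it is judged:
On the way, in this order (a step that is already met when the one before it is completed fails the run):
1. the press tool is held in the gripper, its foot out above the cup, the cover still raised (z of tool_foot in the frame of tool_cup above 0.076 m and contact force between press_tool and the fingers above 2 N and value of joint cover below 0.002 m), for 0.1 s.
2. the tool's foot, on the cover, has pressed it past the snap (value of joint cover above 0.009 m and horizontal distance between tool_foot and cover_top below 0.012 m and distance between tool_foot and cover_top below 0.016 m), for 0.1 s.
At the end, for the whole second after the job is handed in: The cover is home (pressed down more than 9.5 mm), the upright tool (within 0.2 rad) is still in the fingers and at rest, its foot presses on the cover with more than 3 N within 12 mm of the cover's centre, all through the last second (value of joint cover above 0.0095 m and contact force between press_tool and cover above 3 N and contact force between press_tool and the fingers above 2 N and contact force between press_tool and done_housing below 0.5 N and horizontal distance between tool_foot and cover_top below 0.012 m and distance between tool_foot and cover_top below 0.014 m and angle between press_tool's own z axis and vertical below 0.2 rad and linear speed of press_tool below 0.02 m/s); the arm keeps its last pose, push and grip.
It fails at once if the gripper touches the cover (contact force between the fingers and cover above 1 N).
It fails at once if the cover is hammered (more than 60 N) (contact force between press_tool and cover above 60 N).
It fails at once if a bystander is displaced by more than 30 mm (distance of any of disc_a, disc_b, disc_c, brass_ring, loupe from where it was at the start of the episode above 0.03 m).
It also fails if it takes over 58 s, if anything falls off the work surface, if the arm or the gripper's body presses on something with over 40 N, if the wrist force passes 120 N, or if a joint passes its speed limit or range.

## Robot

A 7-joint arm with a two-finger parallel gripper is mounted at the origin on a cart in front of the work surface, level with it; the furniture and walls round the work are solid. World frame = base frame: x ahead of the robot, y to its left, z up, the work surface at z = 0. Lengths are in m, angles in rad, forces in N, time in s.
With the tool pointing down it reaches from about 0.375 to 0.925 m from the base axis. Payload 3.1 kg.
Tool frame: the origin (TCP) lies between the finger pads; the fingertips stand 17 mm ahead of it and the grasp point (between the pads) lies 2 mm behind it (robot.tcp_to_tips is the distance from the TCP to the fingertips, in m); z points along the fingers, y is the line along which they close (so a half turn about z gives the same grasp; the last joint's range is limited). The gripper opens to 85 mm and grips with 20 to 120 N. Pads are 22 mm wide; open, the fingers measure 114 mm over their backs; the gripper's body (76 mm by 85 mm) begins 54 mm behind the grasp point. The pads swing forward as they close: fully open they stand 13 mm farther back than shut.
Start: joints at [1.219, 0.383, 0.044, 1.598, -0.018, 1.161, -0.05], TCP at [0.163, -0.629, 0.248] pointing down, gripper open.
Joint ranges: [-2.61, 2.61], [-0.41, 2.15], [-1.48, 1.57], [0, 2.5], [-1.57, 4.71], [0.05, 1.97], [-2.85, 2.85]. Speed limits (rad/s): [2.79, 2.79, 3.14, 3.14, 3.14, 3.14, 3.14].

## Interface

Orientations are given as [roll, pitch, yaw] about the fixed x, y, z axes, in that order (R = Rz(yaw) Ry(pitch) Rx(roll)).
In Python, from cell import robot gives the robot as it stands. The module is installed in compiled form; this text tells all that it offers.
- The arm moves only by the tool servo_tool, never from a script. Its argument "plan" is text: rows parted by semicolons, each of 7 numbers parted by spaces: the shift along the tool's x, y, z in mm, then the turn, a rotation vector about the tool's x, y, z in rad, then the opening, from 0 (shut) to 1 (fully open). In form: tx ty tz ax ay az gripper; .... A call has 1 to 10 rows; each row shifts and turns the commanded pose from where the row before left it, along the tool's axes as they then stand; what a row does not reach is not made up. A row lasts 1/10 s, in which the tool goes at most 50 mm and 8.59 degrees, less where a joint would pass 70% of its speed; a pose out of reach is approached as far as the arm can. A call is refused whole if a number of a shift passes 50 or a number of a turn 0.15, either way. A call with a gripper value outside its range is refused whole. The fingers move at their own pace and stop on an object; "newtons" is the grip in N (left out, the last holds). Time passes only in rows, so rows that do not move let the fingers close. It gives the time, the measured TCP pose, the force, the opening and the grip force at its end, in the units of the state.
- robot.get_state(): the state, without advancing time (a new reading comes with each control period).
- robot.grab_frame(name): name is "scene" or "top" or "wrist"; returns the picture (420x560x3 uint8, red, green, blue); there is no depth.
- robot.calibration(name): a dict with "fovy" (degrees; the focal length in pixels is half the picture's height over the tangent of half this angle, whatever the lens; pixels are square), "cx", "cy" (the principal point, pixels), "dist_coeffs" ([k1, k2, p1, p2, k3] as OpenCV has them; the pictures are not rectified), "extrinsics" (4x4, takes a point from camera to world coordinates). Camera axes: x right, y down, z forward; pixel columns grow to the right and rows downward; lengths in m; the calibration is good to about 2 mm. A picture is of the moment at which its call begins: read the wrist's pose just before it. calibration takes no time and is no camera call; for the wrist camera it gives the pose at the moment of the call.
- robot.sign_off(): hands the job in; it is judged then, once.
Trained networks look in the newest picture that a camera, given by its name, has taken for a name from the list of things; names that differ only in an ending like _2 or _b are one class to them, and where a whole thing is asked for, a point or a joint stands for the part that bears it (a point fixed in the world has none). Each returns a list of dicts, best first, with "score" (0 to 1); they miss things now and then, are a little off and sometimes report something else, mostly with a low value. They report only what shows in the picture. A call takes as long as a camera call. They do not tell look-alikes from the thing itself.
- robot.boxes_of(camera, name): "centre" ([x, y, z] in m, in the coordinates of the camera as it stood for that picture, good to about 4 mm: the middle of the surface that is visible of it).
- robot.outline_of(camera, name): "pixels" (420x560 bool, what is visible of it).
The state is a dict: "clock": time; "joint_positions": joint angles; "joint_velocities": joint speeds; "joint_torque": joint torques, N m; "eef_pos": TCP position; "eef_rot": TCP orientation; "force": force on the tool from outside, world axes, zero at the start; "ft_torque": the same for the moment, N m; "grip_width": opening from 0.0 (shut) to 1.0 (fully open); "grip_force": force on a finger pad.
Only numpy, scipy, OpenCV 4.12 (cv2) and the standard library are available. Lean on these libraries where they do the work, as an engineer would, in place of code of your own. Each camera call takes 0.05 s, during which the arm holds its last target. There are 200 camera calls.

## Working session

There is one attempt and no reset: what is moved stays moved. The work goes in short steps, Python scripts to look and compute and a tool call to move; the robot and the scene stay as the last step left them, time stands still between calls to the robot, and variables do not carry over. Pictures are saved under pics/ and viewed, at most 10 in all, crops included, and the job is handed in when it is done.

Besides the shell and the picture viewer there is one more tool, called after "Request:" as name(argument=value, ...) on one line, values as JSON. servo_tool: Moves the arm, as the interface text tells. Its arguments: {"type":"object","properties":{"plan":{"type":"string"},"newtons":{"type":"number"}},"required":["plan"]}

```bash
mkdir -p pics
cat > h.py <<'E'
import numpy as np, cv2
from cell import robot
def w(cam,p):
    E=np.array(robot.calibration(cam)["extrinsics"]); return E[:3,:3]@np.array(p)+E[:3,3]
def save(cam,n):
    f=robot.grab_frame(cam); cv2.imwrite(f"pics/{n}.png",f[:,:,::-1]); return f
def boxes(cam,names):
    for n in names:
        for d in robot.boxes_of(cam,n)[:4]:
            print(cam,n,round(d["score"],2),np.round(w(cam,d["centre"]),3))
def pix(cam,p):
    c=robot.calibration(cam);E=np.linalg.inv(np.array(c["extrinsics"]));f=210/np.tan(np.radians(c["fovy"])/2)
    K=np.array([[f,0,c["cx"]],[0,f,c["cy"]],[0,0,1]])
    return cv2.projectPoints(np.array(p,float).reshape(-1,1,3),cv2.Rodrigues(E[:3,:3])[0],E[:3,3],K,np.array(c["dist_coeffs"],float))[0].reshape(-1,2)
E
python3 - <<'E'
from h import *
for c in("scene","top"):
    save(c,c+"0")
    boxes(c,["press_tool","tool_cup","open_housing","cover_top"])
boxes("top",["disc_a","brass_ring","loupe"])
s=robot.get_state();print(s)
E
```

```text
scene press_tool 0.76 [0.437 0.447 0.07 ]
scene press_tool 0.64 [0.461 0.362 0.114]
scene tool_cup 0.81 [0.449 0.373 0.018]
scene open_housing 0.96 [ 0.437 -0.301  0.024]
scene cover_top 0.63 [ 0.442 -0.31   0.057]
scene cover_top 0.26 [0.463 0.362 0.117]
top press_tool 0.63 [0.45  0.438 0.071]
top press_tool 0.56 [0.47  0.353 0.13 ]
top tool_cup 0.55 [0.46  0.345 0.017]
top open_housing 0.62 [ 0.449 -0.307  0.026]
top open_housing 0.41 [0.47  0.351 0.134]
top loupe 0.53 [ 0.483 -0.163  0.02 ]
{'clock': 0.65, 'joint_positions': array([ 1.21917837,  0.38284875,  0.04385456,  1.5978791 , -0.01789848,
        1.16118988, -0.04986929]), 'joint_velocities': array([ 0.00096687, -0.00136734, -0.00056027, -0.00177705,  0.00160745,
        0.00133722,  0.0001323 ]), 'joint_torque': array([-7.60867192e-05, -4.33204758e+01,  1.02224473e+00, -2.49800384e+01,
        1.03677646e-02,  1.97576366e-03, -1.87886127e-05]), 'eef_pos': array([ 0.16326951, -0.62917913,  0.24831133]), 'eef_rot': array([ 3.14152839e+00, -4.34745212e-05,  2.53937763e-01]), 'force': array([ 0.07350638, -0.32553512,  0.21165801]), 'ft_torque': array([-0.02500327, -0.05236012, -0.0486876 ]), 'grip_force': 0.0, 'grip_width': 0.999830474237907}
```

View pics/scene0.png

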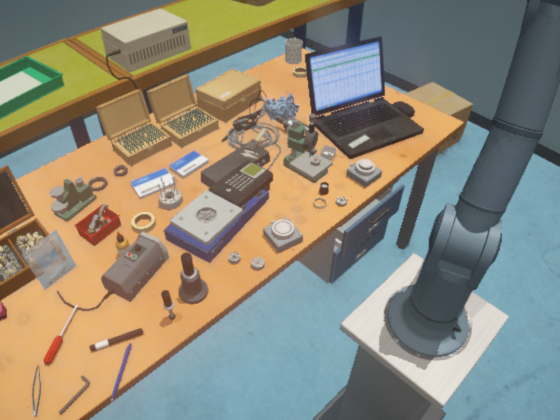

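View pics/top0.png

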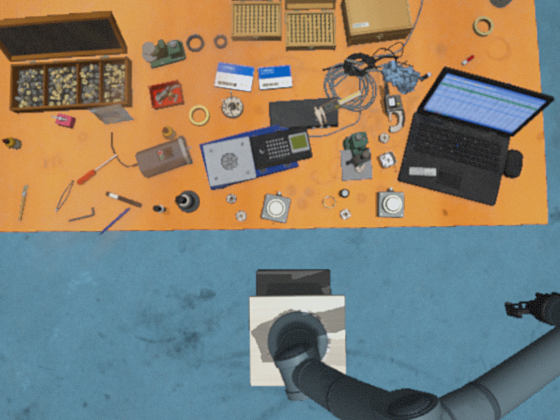

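The tool in its cup is at scene (190,278), with the smaller look-alike at (168,303). The housings are at scene (283,233) and (363,172), and top (276,207) and (390,204). I'll enlarge both housings to see which cover is raised.

Run:
```python
from h import *
s=cv2.imread("pics/scene0.png");t=cv2.imread("pics/top0.png")
c=lambda i,x,y:cv2.resize(i[y-25:y+25,x-33:x+33],(396,300),interpolation=cv2.INTER_CUBIC)
cv2.imwrite("pics/crops.png",np.vstack([np.hstack([c(s,283,233),c(s,363,172)]),np.hstack([c(t,276,207),c(t,390,204)])]))
for cam in("scene","top"):
    boxes(cam,["done_housing"])
    for n in ["open_housing","cover_top","press_tool","tool_cup"]:
        for d in robot.outline_of(cam,n)[:3]:
            ys,xs=np.nonzero(d["pixels"]);print(cam,n,round(d["score"],2),xs.mean().round(1),ys.mean().round(1),xs.min(),xs.max(),ys.min(),ys.max())
    print(pix(cam,[[.43,.08,.044],[.44,-.31,.044],[.47,.35,.143]]))
```

```text
scene done_housing 0.75 [0.428 0.08  0.029]
scene done_housing 0.3 [ 0.484 -0.154  0.017]
scene open_housing 0.91 363.8 172.2 346 381 159 187
scene open_housing 0.54 256.7 263.1 251 262 257 269
scene cover_top 0.62 256.7 263.6 250 263 257 270
scene press_tool 0.71 167.9 303.0 162 174 291 317
scene press_tool 0.59 187.5 265.6 180 196 253 278
scene tool_cup 0.72 192.5 289.5 179 207 276 302
[[281.70047337 231.56071072]
 [366.42663503 166.65819026]
 [188.28670326 253.10304768]]
top done_housing 0.91 [0.445 0.066 0.029]
top open_housing 0.72 389.5 203.5 377 402 188 216
top open_housing 0.2 181.8 199.2 175 188 195 204
top cover_top 0.5 392.7 203.5 387 399 198 209
top tool_cup 0.65 190.2 201.3 178 199 190 212
[[271.07534444 211.38358189]
 [391.2796996  206.43575916]
 [181.43778338 198.72550251]]
```

View pics/crops.png

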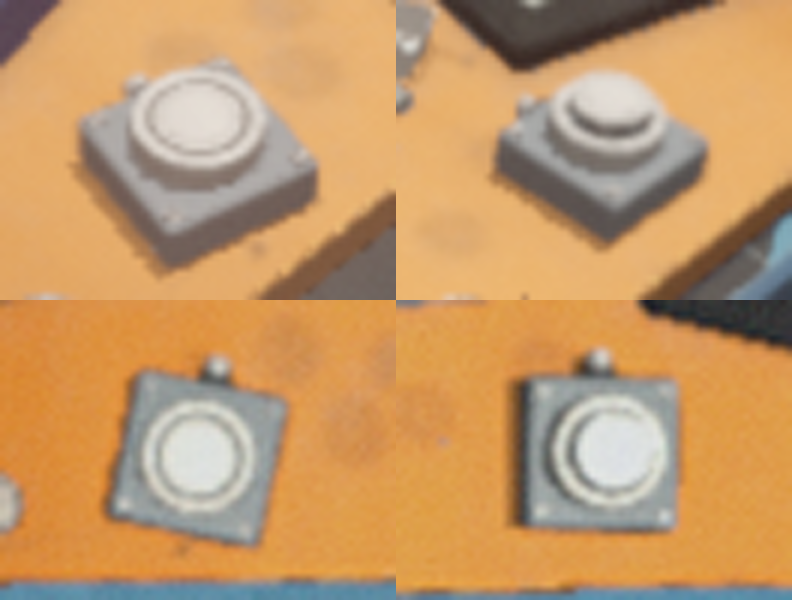

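The raised cover is on the housing at y≈-0.31: crop right column shows it standing proud. The other housing's cover is flush. I'll write a row planner and go over the cover first.

```bash
cat >> h.py <<'E'
from scipy.spatial.transform import Rotation as R
def plan(target,yaw,n,g,start=None):
    s=robot.get_state(); p=np.array(s["eef_pos"]) if start is None else np.array(start[0]); r=R.from_euler("xyz",s["eef_rot"] if start is None else start[1])
    t=R.from_euler("xyz",[np.pi,0,yaw]); rv=(r.inv()*t).as_rotvec()/n; d=(np.array(target)-p)/n; out=[]
    for i in range(n):
        l=r.inv().apply(d)*1000; out.append(" ".join(f"{v:.0f}" for v in l)+" "+" ".join(f"{v:.3f}" for v in rv)+f" {g}"); r=r*R.from_rotvec(rv)
    print("; ".join(out))
E
python3 - <<'E'
from h import *
plan([.42,-.31,.28],1.57,10,1)
E
```

```text
33 -24 -3 0.000 0.000 -0.132 1; 36 -20 -3 0.000 0.000 -0.132 1; 38 -15 -3 0.000 0.000 -0.132 1; 40 -10 -3 0.000 0.000 -0.132 1; 41 -5 -3 0.000 0.000 -0.132 1; 41 1 -3 0.000 0.000 -0.132 1; 41 6 -3 0.000 0.000 -0.132 1; 39 11 -3 0.000 0.000 -0.132 1; 38 16 -3 0.000 0.000 -0.132 1; 35 21 -3 0.000 0.000 -0.132 1
```

Request:
servo_tool(plan="33 -24 -3 0 0 -0.13 1; 36 -20 -3 0 0 -0.13 1; 38 -15 -3 0 0 -0.13 1; 40 -10 -3 0 0 -0.13 1; 41 -5 -3 0 0 -0.13 1; 41 1 -3 0 0 -0.13 1; 41 6 -3 0 0 -0.13 1; 39 11 -3 0 0 -0.13 1; 38 16 -3 0 0 -0.13 1; 35 21 -3 0 0 -0.13 1")

```text
clock: 2.15
eef_pos: [0.4229, -0.3094, 0.2787]
eef_rot: [3.141, 0.001, 1.559]
force: [0.9, -0.3, -0.3]
grip_width: 1.001
grip_force: 0.0
```

Request:
servo_tool(plan="0 0 0 0 0 0 1; 0 0 0 0 0 0 1")

```text
clock: 2.35
eef_pos: [0.423, -0.3096, 0.2786]
eef_rot: [3.141, 0.001, 1.557]
force: [-1.1, -0.5, 0.0]
grip_width: 1.0
grip_force: 0.0
```

Run:
```python
from h import *
s=robot.get_state();print(s["eef_pos"],s["eef_rot"],s["clock"])
save("wrist","w1")
boxes("wrist",["open_housing","cover_top","loupe","disc_a"])
for n in ["cover_top","open_housing"]:
    for d in robot.outline_of("wrist",n)[:3]:
        ys,xs=np.nonzero(d["pixels"]);print(n,round(d["score"],2),xs.mean().round(1),ys.mean().round(1),xs.min(),xs.max(),ys.min(),ys.max())
```

```text
[ 0.42298538 -0.30958015  0.27861813] [3.14124554e+00 6.07443280e-04 1.55678548e+00] 2.35
wrist open_housing 0.94 [ 0.451 -0.311  0.024]
wrist cover_top 0.74 [ 0.448 -0.317  0.051]
wrist loupe 0.9 [ 0.487 -0.168  0.02 ]
wrist disc_a 0.79 [ 0.421 -0.167  0.012]
cover_top 0.82 302.9 186.2 282 325 164 208
open_housing 0.76 302.5 178.2 261 354 138 219
```

View pics/w1.png

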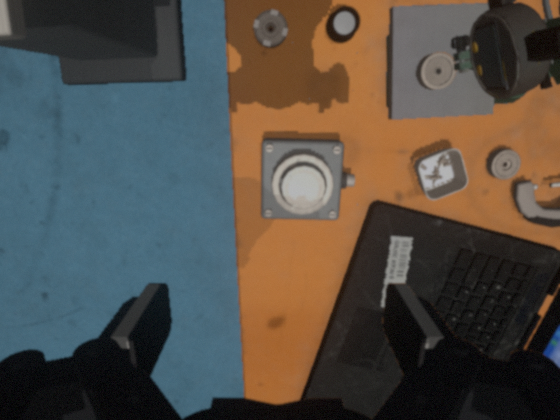

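The wrist view shows the raised cover at (303,186). It sits proud in its collar, with the socket to the right.

```bash
cat >> h.py <<'E'
def ray(cam,uv,z):
    c=robot.calibration(cam);E=np.array(c["extrinsics"]);f=210/np.tan(np.radians(c["fovy"])/2)
    K=np.array([[f,0,c["cx"]],[0,f,c["cy"]],[0,0,1]])
    n=cv2.undistortPoints(np.array([[uv]],float),K,np.array(c["dist_coeffs"],float))[0,0]
    d=E[:3,:3]@[n[0],n[1],1]; return E[:3,3]+d*(z-E[2,3])/d[2]
E
python3 - <<'E'
from h import *
print(ray("wrist",(303,186),.0545),ray("wrist",(303.5,186),.0545)); print(np.round(robot.calibration("wrist")["extrinsics"],3))
E
```

```text
[ 0.447443   -0.31652703  0.0545    ] [ 0.44792362 -0.31653561  0.0545    ]
[[ 1.    -0.018 -0.007  0.424]
 [-0.019 -0.952 -0.305 -0.235]
 [-0.001  0.305 -0.952  0.403]
 [ 0.     0.     0.     1.   ]]
```

Request:
servo_tool(plan="45 0 -4 0 0 0 1; 45 0 -4 0 0 0 1; 45 0 -4 0 0 0 1; 45 0 0 0 0 0 1; 45 0 0 0 0 0 1; 45 0 0 0 0 0 1; 45 0 0 0 0 0 1; 45 0 0 0 0 0 1; 45 0 0 0 0 0 1; 45 0 0 0 0 0 1")

```text
clock: 3.7
eef_pos: [0.4296, 0.1404, 0.2906]
eef_rot: [3.14, 0.001, 1.552]
force: [0.4, -0.3, -1.4]
grip_width: 1.003
grip_force: 0.0
```

Request:
servo_tool(plan="45 5 0 0 0 0 1; 30 5 0 0 0 0 1; 0 0 0 0 0 0 1; 0 0 0 0 0 0 1")

```text
clock: 4.1
eef_pos: [0.4409, 0.2141, 0.2901]
eef_rot: [-3.141, -0.0, 1.555]
force: [0.0, -1.0, -0.1]
grip_width: 1.002
grip_force: 0.0
```

Run:
```python
from h import *
s=robot.get_state();print(s["eef_pos"],s["eef_rot"],s["clock"])
save("wrist","w2")
boxes("wrist",["press_tool","tool_cup"])
for n in ["press_tool","tool_cup"]:
    for d in robot.outline_of("wrist",n)[:3]:
        ys,xs=np.nonzero(d["pixels"]);print(n,round(d["score"],2),xs.mean().round(1),ys.mean().round(1),xs.min(),xs.max(),ys.min(),ys.max())
```

```text
[0.44093573 0.21407399 0.29012986] [-3.14084495e+00 -2.99168289e-06  1.55482632e+00] 4.1
wrist press_tool 0.8 [0.466 0.348 0.11 ]
wrist tool_cup 0.9 [0.462 0.339 0.016]
press_tool 0.56 309.5 16.5 288 334 0 37
tool_cup 0.19 309.2 171.4 294 324 157 186
```

View pics/w2.png

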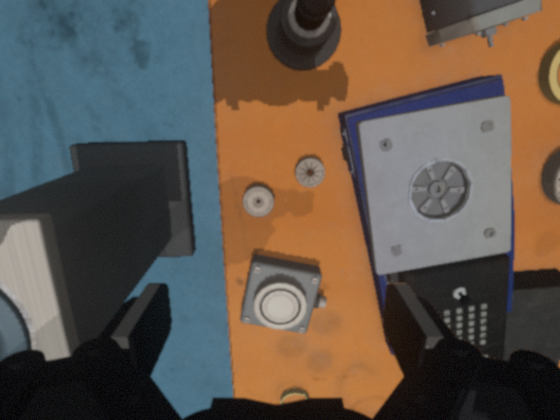

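The tool and cup are cut off at the top edge (305,15–40), and the flush cover is at (280,305). I'll move closer.

Request:
servo_tool(plan="40 10 0 0 0 0 1; 40 10 0 0 0 0 1; 0 0 0 0 0 0 1; 0 0 0 0 0 0 1")

```text
clock: 4.75
eef_pos: [0.4621, 0.2939, 0.29]
eef_rot: [-3.14, -0.0, 1.555]
force: [-0.0, -0.7, 0.4]
grip_width: 1.0
grip_force: 0.0
```

Run:
```python
from h import *
s=robot.get_state();print(s["eef_pos"],s["eef_rot"],s["clock"])
save("wrist","w3")
boxes("wrist",["press_tool","tool_cup"])
for n in ["press_tool","tool_cup"]:
    for d in robot.outline_of("wrist",n)[:3]:
        ys,xs=np.nonzero(d["pixels"]);print(n,round(d["score"],2),xs.mean().round(1),ys.mean().round(1),xs.min(),xs.max(),ys.min(),ys.max())
for p in[(.465,.352)]: print(pix("wrist",[[*p,.143],[*p,.081],[*p,.075]]))
```

```text
[0.46212461 0.29391876 0.29001159] [-3.14049326e+00 -6.30673880e-05  1.55499235e+00] 4.75
wrist press_tool 0.68 [0.469 0.361 0.139]
wrist press_tool 0.62 [0.446 0.435 0.085]
wrist tool_cup 0.56 [0.466 0.362 0.014]
press_tool 0.96 284.4 113.6 264 304 93 134
press_tool 0.85 254.2 14.9 240 268 0 33
tool_cup 0.86 282.3 109.0 248 318 75 147
[[276.40869467 122.06221049]
 [276.48576998 117.54292806]
 [276.49175793 117.19191979]]
```

View pics/w3.png

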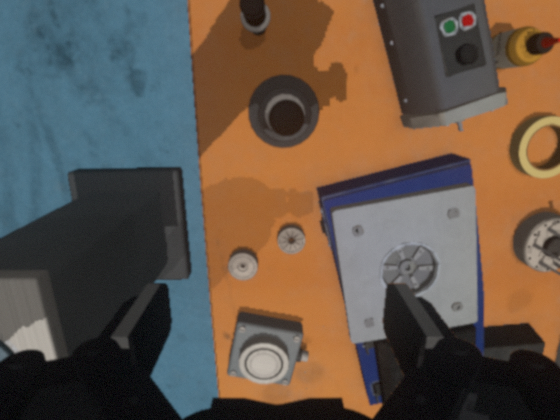

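The tool stands in the cup at (285,112), with the dark handle top at about (287,118). The small look-alike is at (254,14).

Run:
```python
from h import *
f=cv2.imread("pics/w3.png")
cv2.imwrite("pics/c3.png",cv2.resize(f[60:160,225:345],(720,600),interpolation=cv2.INTER_CUBIC))
print(ray("wrist",(287,118),.143),ray("wrist",(283.5,111),.008),ray("wrist",(284.4,113.6),.1))
p=(.4725,.358)
print(pix("wrist",[[*p,.143],[*p,.081],[*p,.005]]))
```

```text
[0.47259465 0.35469244 0.143     ] [0.47242935 0.35492771 0.008     ] [0.47160058 0.35600808 0.1       ]
[[286.81365779 113.23083225]
 [284.97682819 110.31485218]
 [283.47753874 107.93569583]]
```

View pics/c3.png

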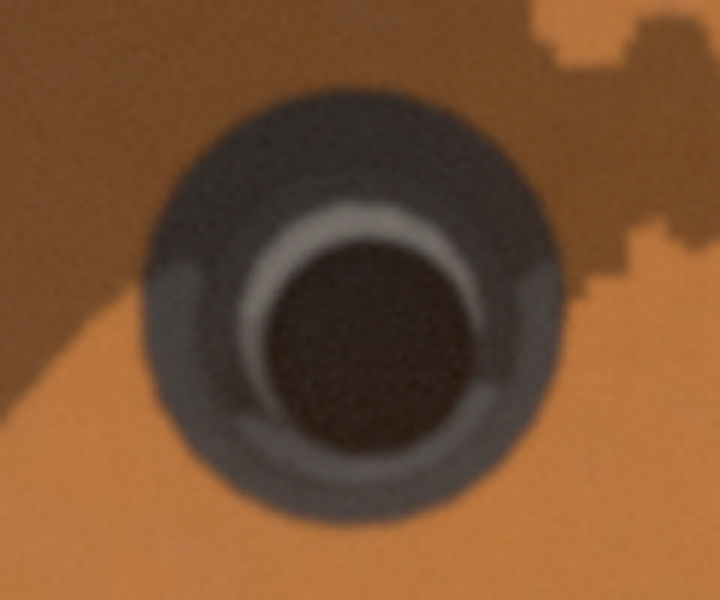

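Handle-top and foot-disc rays agree on an axis at (0.4725, 0.355). I'll move over it and descend to TCP z≈0.104.

Request:
servo_tool(plan="31 5 20 0 0 0 1; 30 5 30 0 0 0 1; 0 0 30 0 0 0 1; 0 0 30 0 0 0 1; 0 0 30 0 0 0 1; 0 0 26 0 0 0 1; 0 0 20 0 0 0 1; 0 0 0 0 0 0 1; 0 0 0 0 0 0 1")

```text
clock: 5.9
eef_pos: [0.4738, 0.3538, 0.1047]
eef_rot: [3.141, 0.0, 1.553]
force: [0.4, -0.3, 1.2]
grip_width: 0.999
grip_force: 0.0
```

Request:
servo_tool(plan="0 0 0 0 0 0 0; 0 0 0 0 0 0 0; 0 0 0 0 0 0 0; 0 0 0 0 0 0 0; 0 0 0 0 0 0 0; 0 0 0 0 0 0 0; 0 0 0 0 0 0 0; 0 0 0 0 0 0 0", newtons=90)

```text
clock: 6.7
eef_pos: [0.4735, 0.3551, 0.1053]
eef_rot: [3.141, -0.001, 1.554]
force: [-2.6, -0.7, 5.4]
grip_width: 0.284
grip_force: 88.0
```

Gripped at about 24 mm. I'll lift straight up.

Request:
servo_tool(plan="0 0 -8 0 0 0 0; 0 0 -10 0 0 0 0; 0 0 -15 0 0 0 0; 0 0 -15 0 0 0 0; 0 0 -15 0 0 0 0; 0 0 -15 0 0 0 0; 0 0 -15 0 0 0 0; 0 0 -15 0 0 0 0; 0 0 0 0 0 0 0; 0 0 0 0 0 0 0")

```text
clock: 7.7
eef_pos: [0.4738, 0.3545, 0.2129]
eef_rot: [3.14, -0.0, 1.553]
force: [0.2, 0.2, -1.5]
grip_width: 0.283
grip_force: 88.5
```

Run:
```python
from h import *
s=robot.get_state();print(s["eef_pos"],s["eef_rot"],s["clock"],s["force"],s["grip_width"])
a=save("wrist","w4");b=save("scene","s4")
boxes("scene",["press_tool"])
c=cv2.resize(b[190:330,110:270],(640,560),interpolation=cv2.INTER_CUBIC)
cv2.imwrite("pics/c4.png",c[:,:,::-1])
```

```text
[0.47378027 0.35452036 0.21287926] [ 3.14037620e+00 -3.68861703e-04  1.55344983e+00] 7.7 [ 0.17855547  0.16012018 -1.45368458] 0.2825929049699878
scene press_tool 0.78 [0.438 0.446 0.072]
scene press_tool 0.52 [0.466 0.364 0.186]
```

View pics/c4.png

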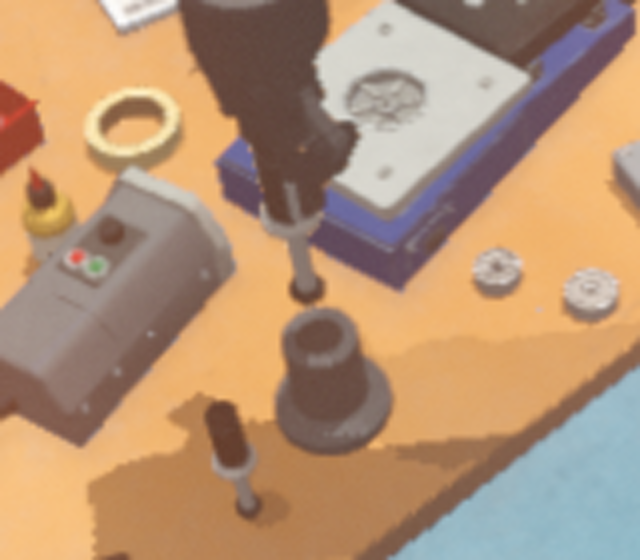

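The tool is held upright with its foot clear above the cup. I'll carry it to the raised cover.

Request:
servo_tool(plan="-20 -1 -5 0 0 0 0; -40 -1 -5 0 0 0 0; -45 -1 0 0 0 0 0; -45 -1 0 0 0 0 0; -45 -1 0 0 0 0 0; -45 -1 0 0 0 0 0; -45 -1 0 0 0 0 0; -45 -1 0 0 0 0 0; -45 -1 0 0 0 0 0; -45 -1 0 0 0 0 0")

```text
clock: 8.85
eef_pos: [0.4553, -0.0669, 0.2218]
eef_rot: [-3.141, 0.0, 1.554]
force: [0.8, -0.3, -0.5]
grip_width: 0.282
grip_force: 88.5
```

Request:
servo_tool(plan="-45 -1 0 0 0 0 0; -45 -1 0 0 0 0 0; -45 -1 0 0 0 0 0; -45 -1 0 0 0 0 0; -45 -1 0 0 0 0 0; -26 0 0 0 0 0 0; 0 0 0 0 0 0 0; 0 0 0 0 0 0 0")

```text
clock: 9.65
eef_pos: [0.4464, -0.316, 0.2212]
eef_rot: [-3.14, -0.002, 1.552]
force: [0.1, 0.4, -1.4]
grip_width: 0.282
grip_force: 88.5
```

Run:
```python
from h import *
s=robot.get_state();print(s["eef_pos"],s["eef_rot"],s["clock"],s["force"],s["grip_width"])
plan([.4475,-.3165,.175],1.5534,3,0)
```

```text
[ 0.44637694 -0.31597287  0.22120013] [-3.14032249e+00 -2.32113819e-03  1.55237004e+00] 9.65 [ 0.05239465  0.37403585 -1.3858957 ] 0.2817532965837077
-0 0 15 -0.000 -0.001 -0.000 0; -0 0 15 -0.000 -0.001 -0.000 0; -0 0 15 -0.000 -0.001 -0.000 0
```

Request:
servo_tool(plan="-0.5 1 15 0 0 0 0; 0 0 15 0 0 0 0; 0 0 15 0 0 0 0; 0 0 10 0 0 0 0; 0 0 0 0 0 0 0; 0 0 0 0 0 0 0")

```text
clock: 10.25
eef_pos: [0.4479, -0.3163, 0.1669]
eef_rot: [-3.141, -0.001, 1.554]
force: [-0.5, 0.7, -0.6]
grip_width: 0.282
grip_force: 88.5
```

Run:
```python
from h import *
s=robot.get_state();print(s["eef_pos"],s["eef_rot"],s["force"])
a=save("wrist","w5")[:,:,::-1];b=save("scene","s5")[:,:,::-1]
cv2.imwrite("pics/c5.png",np.hstack([cv2.resize(b[110:200,320:410],(400,400),interpolation=cv2.INTER_CUBIC),cv2.resize(a[220:420,180:380],(400,400))]))
```

```text
[ 0.44792087 -0.31633909  0.16685298] [-3.14112785e+00 -6.24920465e-04  1.55420605e+00] [-0.51684569  0.70489268 -0.58052097]
```

View pics/c5.png

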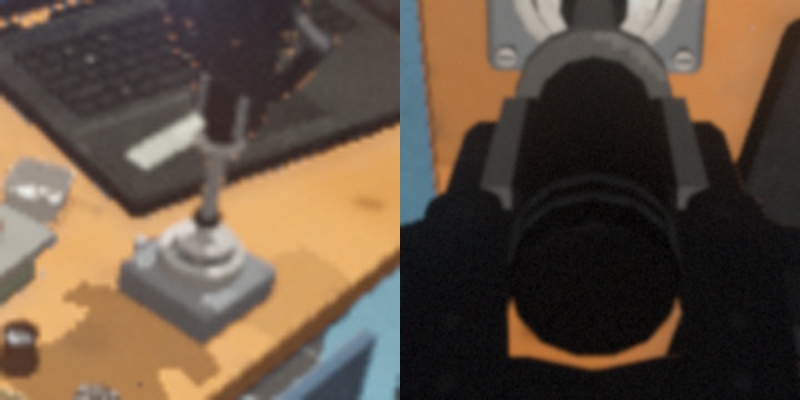

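The foot hangs just above the middle of the cover, and the collar looks symmetric around the shaft. I'll descend slowly.

Request:
servo_tool(plan="0 0 3 0 0 0 0; 0 0 3 0 0 0 0; 0 0 2 0 0 0 0; 0 0 2 0 0 0 0; 0 0 1 0 0 0 0; 0 0 1 0 0 0 0; 0 0 0 0 0 0 0")

```text
clock: 11.05
eef_pos: [0.4479, -0.3166, 0.1551]
eef_rot: [-3.141, -0.0, 1.554]
force: [0.2, 0.2, -0.4]
grip_width: 0.283
grip_force: 88.5
```

Request:
servo_tool(plan="0 0 1 0 0 0 0; 0 0 1 0 0 0 0; 0 0 0 0 0 0 0")

```text
clock: 11.35
eef_pos: [0.4482, -0.3168, 0.1541]
eef_rot: [-3.142, 0.001, 1.554]
force: [-1.8, -0.5, 4.8]
grip_width: 0.28
grip_force: 89.4
```

Request:
servo_tool(plan="0 0 1 0 0 0 0; 0 0 1 0 0 0 0; 0 0 0 0 0 0 0")

```text
clock: 11.65
eef_pos: [0.4483, -0.3169, 0.153]
eef_rot: [-3.141, 0.001, 1.554]
force: [-3.2, 1.6, 9.1]
grip_width: 0.283
grip_force: 90.0
```

Request:
servo_tool(plan="0 0 1 0 0 0 0; 0 0 1 0 0 0 0; 0 0 1 0 0 0 0; 0 0 0 0 0 0 0")

```text
clock: 12.05
eef_pos: [0.4481, -0.3168, 0.1489]
eef_rot: [3.141, 0.001, 1.554]
force: [-1.0, 0.7, 0.5]
grip_width: 0.289
grip_force: 89.2
```

Request:
servo_tool(plan="0 0 1 0 0 0 0; 0 0 1 0 0 0 0; 0 0 1 0 0 0 0; 0 0 0 0 0 0 0; 0 0 0 0 0 0 0")

```text
clock: 12.55
eef_pos: [0.4479, -0.3166, 0.145]
eef_rot: [-3.141, -0.0, 1.554]
force: [-0.4, -0.7, -1.4]
grip_width: 0.285
grip_force: 88.8
```

Past the snap, the cover has pulled itself in. Next I'll press on to a firm hold.

Request:
servo_tool(plan="0 0 1 0 0 0 0; 0 0 1 0 0 0 0; 0 0 1 0 0 0 0; 0 0 0 0 0 0 0; 0 0 0 0 0 0 0")

```text
clock: 13.05
eef_pos: [0.4483, -0.3168, 0.1437]
eef_rot: [-3.142, 0.001, 1.554]
force: [-1.7, 0.8, 6.8]
grip_width: 0.282
grip_force: 89.5
```

Request:
servo_tool(plan="0 0 1 0 0 0 0; 0 0 1 0 0 0 0; 0 0 0 0 0 0 0; 0 0 0 0 0 0 0")

```text
clock: 13.45
eef_pos: [0.4484, -0.317, 0.1431]
eef_rot: [-3.141, 0.001, 1.554]
force: [-4.6, 2.8, 13.5]
grip_width: 0.278
grip_force: 90.5
```

Request:
servo_tool(plan="0 0 1 0 0 0 0; 0 0 0 0 0 0 0; 0 0 0 0 0 0 0; 0 0 0 0 0 0 0; 0 0 0 0 0 0 0; 0 0 0 0 0 0 0; 0 0 0 0 0 0 0; 0 0 0 0 0 0 0")

```text
clock: 14.25
eef_pos: [0.4486, -0.3171, 0.1429]
eef_rot: [-3.141, 0.002, 1.554]
force: [-4.9, 2.1, 17.0]
grip_width: 0.283
grip_force: 90.9
```

Run:
```python
from h import *
for i in range(3):
    robot.grab_frame("scene"); s=robot.get_state();print(s["eef_pos"],s["force"],s["ft_torque"],s["grip_force"],s["clock"])
b=save("scene","s6")[:,:,::-1]
cv2.imwrite("pics/c6.png",cv2.resize(b[110:200,320:410],(500,500),interpolation=cv2.INTER_CUBIC))
```

```text
[ 0.4485749  -0.31711532  0.14293211] [-5.02067964  2.93308877 17.78588513] [0.85292657 1.58518664 0.02720059] 90.93332290649414 14.3
[ 0.44862136 -0.31709393  0.14294518] [-6.10858535  2.93694084 18.15080389] [0.92564756 1.51459827 0.05787552] 90.93339443206787 14.35
[ 0.44857872 -0.31710845  0.14290917] [-5.28818021  2.82004033 17.8244794 ] [0.88760877 1.59005253 0.0034004 ] 90.93343019485474 14.4
```

View pics/c6.png

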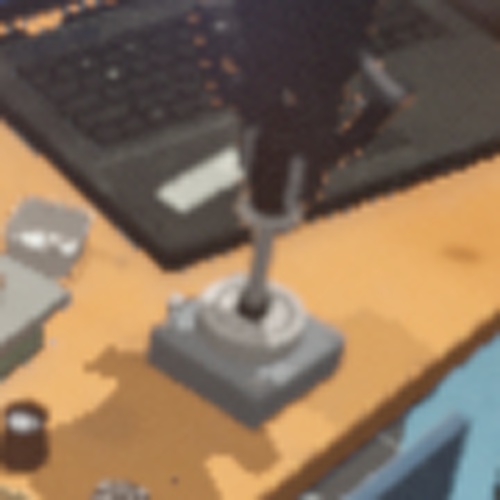

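The cover is flush, with the foot centred and held at a steady 18 N or so. Handing in.

```bash
python3 -c "
from cell import robot
print(robot.sign_off())"
```

```text
the job is handed in; nothing more can be done
None
```

I pressed the raised cover past its snap until it looked flush in the collar, then handed the job in with the gripper still holding the upright tool and pressing on the cover at about 18 N; the hand-in returned no verdict.

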